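# Set the thumbwheel of a control enclosure and shut its guard

### The job

On the grey control enclosure, slide the metal guard shutter fully open, then roll the edge wheel in its slot with a fingertip until the pointer in the clear window is in line with the arrow-shaped tab (not the round one); lift off, check that it is in line, and then slide the shutter fully shut over the wheel again. Roll the wheel gently, never loading it with more than about 1.5 kg (15 N), and do not press the lid's push button or disturb the loose things on and beside the enclosure.

Things in the scene. Friction and masses are not known exactly. Their poses are not given: they have to be found in the camera images.
- panel: light grey control enclosure fixed on the bench, 180 (x) x 260 (y) x 80 mm high; origin at the centre of its underside, x away from the robot at yaw 0, y to the left, z up. Its lid is flat at z = 80 mm. All 'panel' directions below are its axes. The clear hood over the pointer window is 114 x 28 mm, 16 mm above the lid, centred at y = +47 mm
- slot (a point): point on the lid's surface at the middle of the wheel slot (62 mm along panel x, 16 along y), at panel (0, -20, 80) mm, axes as the panel's. A black ribbed wheel, radius 34 mm, 12 mm thick, axle along panel y, stands in it, its axle straight below this point. Its rim tops out 7 to 17 mm above the lid; this differs from unit to unit and is not measured: feel for it
- wheel (a joint): turn of the wheel (rad, within +-2.1), stays where left; positive carries the rim's top towards panel +x and the pointer 24 mm per rad the same way. The wheel sits on a spring: it gives downward about 1 mm per 5 N, 5 mm at most, then is solid. Turning takes about 2 N along the rim: a fingertip pressed too lightly (under about 5 N) slips
- pointer (a joint): place of the pointer along panel x (m), 0 at the middle of the window (panel x = 0), positive towards +x. The pointer is a dark bar, 3 mm wide along x, 21 mm along y, under the clear window at panel y = +47 mm; the wheel drives it and it cannot be touched
- arrow_tab: dark steel arrow-shaped tab, about 14 x 16 x 6 mm, fixed on the lid beside the window at panel y = +71 mm, its tip towards the window; origin under its centre, the tip has the same x; axes parallel to the panel's. The pointer is in line when it has the same panel x
- round_tab: round dark steel tab, 14 mm across, 6 mm high, beside the window on the other side of the scale; it is not the target
- shutter (a joint): slide of the guard shutter (m): 0 shut (over the wheel), 0.070 fully open (moved towards panel -y); may start up to 10 mm ajar; friction about 2.5 N, stays where it is left
- ridge (a point): centre of the black grip ridge on top of the shutter: 30 mm (panel x) x 12 mm (y) x 20 mm high; it can be pinched along y or pushed. Its centre is 34 mm above the lid. The shutter is an aluminium bridge 76 (x) x 40 (y) mm, its flat top 24 mm above the lid
- push (a joint): travel of the round push button on the lid (m), 0 = not pressed, 0.004 = fully pressed; at panel (-55, 104) mm; leave alone
- gland_nut: loose brass ring nut, 24 mm across, 7 mm high, lying on the lid; origin under its centre; leave alone
- terminal: loose white terminal block 12 x 34 x 34 mm standing on the lid; origin under its centre; leave alone
- driver: screwdriver lying on the bench; leave alone
- wrench: wrench lying on the bench; leave alone

How it is judged:
By the outcome, as a careful person would: the job done as asked, in the order asked, and still so for the second after the job is handed in, with the robot touching nothing.
It also fails if it takes over 64 s, if anything falls off the work surface, if the arm or the gripper's body presses on something with over 40 N, if the wrist force passes 120 N, or if a joint passes its speed limit or range.

### The arm

A 6-joint arm with a two-finger parallel gripper is mounted at the origin on the work surface. World frame = base frame: x ahead of the robot, y to its left, z up, the work surface at z = 0. Lengths are in m, angles in rad, forces in N, time in s.
With the tool pointing down it reaches from about 0.25 to 0.775 m from the base axis. Payload 4 kg.
Tool frame: the origin (TCP) lies on the centre line of the jaws, within the pads' length; the fingertips stand 14 mm ahead of it and the grasp point (between the pads) lies 5 mm behind it (robot.tcp_to_tips is the distance from the TCP to the fingertips, in m); z points along the fingers, y is the line along which they close (so a half turn about z gives the same grasp; the last joint's range is limited). The gripper opens to 94 mm and grips with 3 to 60 N. Pads are 16 mm wide; open, the fingers measure 119 mm over their backs; the gripper's body (75 mm by 177 mm) begins 78 mm behind the grasp point.
Start: joints at [-1.213, 0.087, 1.371, -0, 1.684, -0.103], TCP at [0.245, -0.493, 0.22] pointing down, gripper open.
Joint ranges: [-3.1, 3.1], [-0.76, 2.03], [0.27, 2.55], [-1.08, 4.22], [0.17, 2.65], [-2.57, 2.57]. Speed limits (rad/s): [2.79, 2.79, 3.14, 3.14, 3.14, 3.14].

### API

Orientations are given as [roll, pitch, yaw] about the fixed x, y, z axes, in that order (R = Rz(yaw) Ry(pitch) Rx(roll)).
In Python, from bench import robot gives the robot as it stands.
- The arm moves only by the tool carry_out, never from a script. Its argument "increments" is a list of rows, each a list of 3 entries, a list of its own where there are three numbers: the closure in counts, from 0 (fully open) to 255 (shut), then the shift along the tool's x, y, z in mm, then the turn about the tool's z in degrees. In form: [[fingers, [dx, dy, dz], twist], ...]. A call has 1 to 8 rows; each row shifts and turns the commanded pose from where the row before left it, along the tool's axes as they then stand; what a row does not reach is not made up. A row lasts 1/10 s, in which the tool goes at most 50 mm and 8.59 degrees, less where a joint would pass 70% of its speed; a pose out of reach is approached as far as the arm can. A call with a gripper value outside its range is refused whole. The fingers move at their own pace and stop on an object; the grip force is fixed at half the most. Time passes only in rows, so rows that do not move let the fingers close. It gives the time, the measured TCP pose, the force, the opening and the grip force at its end, in the units of the state.
- robot.get_obs(): the state, without advancing time (a new reading comes with each control period).
- robot.snapshot(name): name is "side" or "top"; returns the picture (480x640x3 uint8, blue, green, red); there is no depth.
- robot.get_calibration(name): a dict with "vfov" (degrees; the focal length in pixels is half the picture's height over the tangent of half this angle, whatever the lens; pixels are square), "cx", "cy" (the principal point, pixels), "T" (4x4, takes a point from camera to world coordinates). Camera axes: x right, y down, z forward; pixel columns grow to the right and rows downward; lengths in m; the calibration is good to about 2 mm. A picture is of the moment at which its call begins. get_calibration takes no time and is no camera call.
- robot.close_job(): hands the job in; it is judged then, once.
The state is a dict: "time": time; "joint_positions": joint angles; "qvel": joint speeds; "joint_torque": joint torques, N m; "tool_pos": TCP position; "ee_rot": TCP orientation; "wrist_force": force on the tool from outside, world axes, zero at the start; "wrist_torque": the same for the moment, N m; "width": finger opening in m; "finger_force": force on a finger pad.
Only numpy, scipy, OpenCV 4.12 (cv2) and the standard library are available. Lean on these libraries where they do the work, as an engineer would, in place of code of your own. Each camera call takes 0.05 s, during which the arm holds its last target. There are 200 camera calls.

## Working session

There is one attempt and no reset: what is moved stays moved. The work goes in short steps, Python scripts to look and compute and a tool call to move; the robot and the scene stay as the last step left them, time stands still between calls to the robot, and variables do not carry over. Pictures are saved under pics/ and viewed, at most 10 in all, crops included, and the job is handed in when it is done.

Besides the shell and the picture viewer there is one more tool, called after ">>>" as a command line: name --argument value ..., lists and objects as JSON in quotes. carry_out: Moves the arm, as the interface text tells. Its arguments: {"type":"object","properties":{"increments":{"type":"array","items":{"type":"array"}}},"required":["increments"]}

```bash
mkdir -p pics; python3 - <<'E'
from bench import robot
import cv2
for n in("top","side"):
    cv2.imwrite(f"pics/{n}0.png",robot.snapshot(n)); c=robot.get_calibration(n); print(n,c)
o=robot.get_obs(); print(o["time"],o["tool_pos"],o["ee_rot"],o["wrist_force"],robot.tcp_to_tips)
E
```

```text
top {'vfov': 55.483315840740936, 'cx': 321.20280938950737, 'cy': 241.41807690314965, 'T': array([[ 0.02359062, -0.98172461,  0.18883929,  0.39899404],
       [-0.99962181, -0.02049343,  0.01833725,  0.01091306],
       [-0.01413217, -0.18920046, -0.98183678,  0.93278549],
       [ 0.        ,  0.        ,  0.        ,  1.        ]])}
side {'vfov': 46.72632470297212, 'cx': 324.1053896561618, 'cy': 235.9138579158765, 'T': array([[-0.90125319, -0.33878898,  0.27011983,  0.31155342],
       [-0.43303982,  0.68297067, -0.5882411 ,  0.62101184],
       [ 0.01480568, -0.6471268 , -0.76223861,  0.87659658],
       [ 0.        ,  0.        ,  0.        ,  1.        ]])}
0.1 [ 0.24438646 -0.49219579  0.21843224] [-3.13962669e+00 -2.01183750e-04  4.60770362e-01] [ 0.13696409 -0.00649395 -0.71881222] 0.014
```

View pics/top0.png

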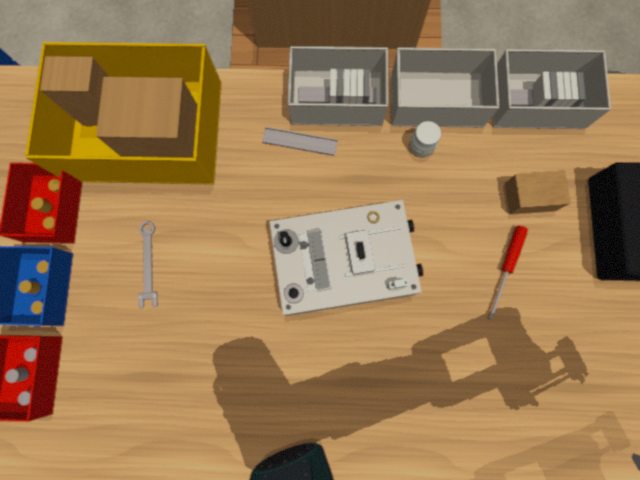

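View pics/side0.png

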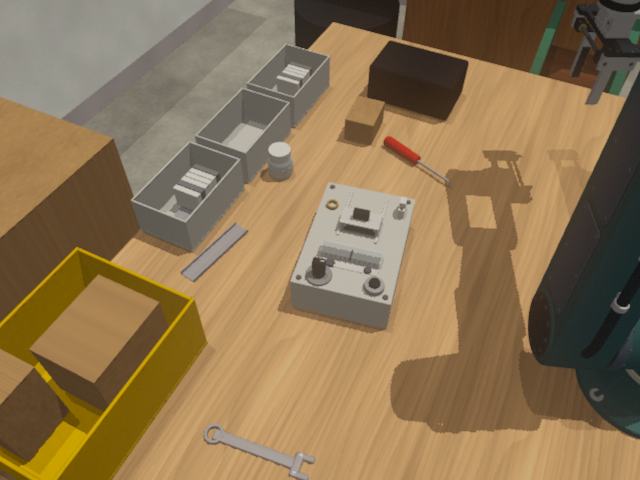

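The top view shows the panel lid with corners near (270,218), (403,201), (420,292) and (282,313). The hood is near (318,258), the ridge near (361,250), the button near (293,293) and a knob-like item near (286,240). The side view shows the panel at (352,255). I'll enlarge both.

```bash
python3 - <<'E'
import cv2,numpy as np
a=cv2.imread("pics/top0.png")[195:320,260:427]; b=cv2.imread("pics/side0.png")[175:330,285:420]
cv2.imwrite("pics/c1.png",cv2.resize(a,None,fx=4.75,fy=4.75,interpolation=cv2.INTER_CUBIC))
cv2.imwrite("pics/c2.png",cv2.resize(b,None,fx=3.85,fy=3.85,interpolation=cv2.INTER_CUBIC))
E
```

```text
(no output)
```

View pics/c1.png

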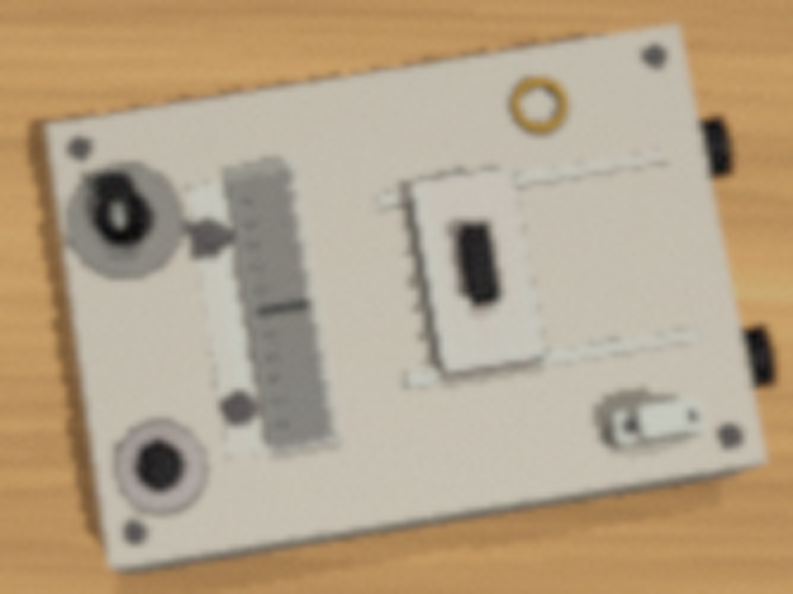

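View pics/c2.png

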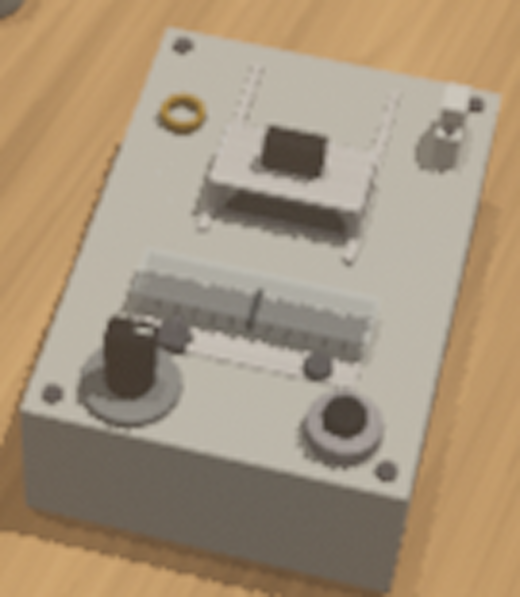

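The top crop shows the arrow tab at crop (210,238) and the round tab at (238,408). The pointer is at (285,307), the ridge at (477,263), the nut at (538,105) and the terminal at about (655,415). The side crop agrees: arrow (175,335), round (318,365), pointer (255,308). The arrow lies on the +x side of the pointer.

```bash
cat > h.py <<'E'
import cv2,numpy as np
from bench import robot
from scipy.optimize import least_squares
CAL={n:robot.get_calibration(n) for n in("top","side")}
def cast(n,uv,z):
    c=CAL[n];f=240/np.tan(np.radians(c["vfov"]/2));T=c["T"]
    d=T[:3,:3]@np.array([(uv[0]-c["cx"])/f,(uv[1]-c["cy"])/f,1]);p=T[:3,3]
    return p+d*(z-p[2])/d[2]
crop={"top":(4.75,260,195),"side":(3.85,285,175)}
def full(n,uv): s,a,b=crop[n]; return ((uv[0]+.5)/s-.5+a,(uv[1]+.5)/s-.5+b)
def toP(w,pose):
    c,s=np.cos(pose[2]),np.sin(pose[2]);d=np.array(w[:2])-pose[:2]
    return 1000*np.array([c*d[0]+s*d[1],-s*d[0]+c*d[1]])
def toW(p,pose):
    c,s=np.cos(pose[2]),np.sin(pose[2]);x,y=np.array(p)/1000.
    return np.array([pose[0]+c*x-s*y,pose[1]+s*x+c*y])
E
python3 - <<'E'
from h import *
M=np.array([[90,130],[90,-130],[-90,-130],[-90,130]])
C={"top":[(42,122),(682,25),(767,462),(112,570)],"side":[(20,408),(168,30),(502,95),(408,498)]}
W={n:[cast(n,full(n,u),.08) for u in C[n]] for n in C}
def fit(ns):
    return least_squares(lambda q:np.concatenate([(toP(w,q)-m) for n in ns for w,m in zip(W[n],M)]),[.45,0,.1],x_scale=[.01,.01,.01])
for ns in(["top"],["side"],["top","side"]):
    r=fit(ns); print(ns,r.x,np.round(r.fun.reshape(-1,2),1).tolist())
q=r.x; np.save("pose.npy",q)
F={"arrow":(83,(208,238),(175,335)),"round":(83,(238,408),(318,365)),"pointer":(84,(285,307),(255,308)),"ridgetop":(124,(477,263),(297,142)),"nut":(83,(538,105),(183,113)),
"termtop":(114,(672,415),(455,98)),"knobbase":(80,(125,220),(130,388)),"button":(90,(160,465),(343,425))}
for k,(z,a,b) in F.items(): print(k,toP(cast("top",full("top",a),z/1e3),q).round(1),toP(cast("side",full("side",b),z/1e3),q).round(1))
E
```

```text
['top'] [ 0.53640018 -0.01685712  0.18182628] [[1.2, 1.8], [-0.6, -1.1], [0.1, 0.0], [-0.7, -0.8]]
['side'] [ 0.53758854 -0.01724644  0.18146694] [[0.4, -1.0], [-0.8, 1.9], [0.1, 0.3], [0.3, -1.2]]
['top', 'side'] [ 0.53699436 -0.01705178  0.18164754] [[0.6, 2.1], [-1.1, -0.8], [-0.5, 0.3], [-1.3, -0.5], [1.0, -1.3], [-0.2, 1.6], [0.6, -0.0], [0.8, -1.5]]
arrow [32.1 72.8] [33.1 70.9]
round [-37.   71.4] [-35.2  69.7]
pointer [-0.5 46.9] [ 0.7 45.7]
ridgetop [ -1.6 -27.2] [ -0.5 -27.4]
nut [ 64.7 -66.7] [ 66.  -68.9]
termtop [-69.  -90.7] [-67.9 -87.4]
knobbase [ 45.2 104.7] [ 45.7 104.1]
button [-54.8 104.5] [-53.9 104.8]
```

>>> carry_out --increments '[[255, [0, 0, 0], 8], [255, [0, 0, 0], 8], [255, [31, -34, 0], 0], [255, [31, -34, 0], 0], [255, [31, -34, 0], 0], [255, [31, -34, 0], 0], [255, [31, -34, 0], 0], [255, [31, -34, 0], 0]]'

```text
time: 0.9
tool_pos: [0.3911, -0.2566, 0.2191]
ee_rot: [-3.141, 0.0, 0.181]
wrist_force: [-1.0, 0.1, 0.2]
width: 0.0336
finger_force: 0.0
```

>>> carry_out --increments '[[255, [31, -34, 0], 0], [255, [31, -34, 0], 0], [255, [31, -34, 0], 0], [255, [31, -34, 0], 0], [255, [31, -34, 0], 0], [255, [31, -34, 0], 0], [255, [0, 0, 0], 0], [255, [0, 0, 0], 0]]'

```text
time: 1.7
tool_pos: [0.5366, -0.0235, 0.2186]
ee_rot: [3.141, 0.002, 0.184]
wrist_force: [-0.2, -0.4, -0.9]
width: 0.0002
finger_force: 0.0
```

```bash
cat > st.py <<'E'
from h import *
q=np.load("pose.npy");o=robot.get_obs();f=o["wrist_force"]
print("t",o["time"],"panel xy",toP(o["tool_pos"],q).round(2),"tip above lid",round(1e3*(o["tool_pos"][2]-.094),2),"yaw-err deg",np.degrees(o["ee_rot"][2]-q[2]).round(2),o["ee_rot"].round(3),"F panel",(toP(f,[0,0,q[2]])/1e3).round(2),f[2].round(2),"w",o["width"])
E
python3 st.py
```

```text
t 1.7 panel xy [-1.58 -6.27] tip above lid 124.57 yaw-err deg 0.12 [3.141e+00 2.000e-03 1.840e-01] F panel [-0.3  -0.34] -0.89 w 0.00016928957062413463
```

>>> carry_out --increments '[[255, [1.5, -5, 10], 0], [255, [0, 0, 30], 0], [255, [0, 0, 30], 0], [255, [0, 0, 20], 0], [255, [0, 0, 5], 0], [255, [0, 0, 0], 0], [255, [0, 0, 0], 0]]'

```text
time: 2.4
tool_pos: [0.5379, -0.0197, 0.1257]
ee_rot: [3.141, -0.002, 0.18]
wrist_force: [-0.4, 0.0, -0.0]
width: 0.0008
finger_force: 0.0
```

```bash
python3 st.py; python3 -c "
from h import *
a=robot.snapshot('side')[175:330,285:420]
b=robot.snapshot('top')[195:320,260:427]
cv2.imwrite('pics/d1.png',np.hstack([cv2.resize(a,(400,460)),cv2.resize(b,(400,460))]))"
```

```text
t 2.4 panel xy [ 0.39 -2.77] tip above lid 31.74 yaw-err deg -0.07 [ 3.141e+00 -2.000e-03  1.800e-01] F panel [-0.39  0.11] -0.01 w 0.0007604377292338283
```

View pics/d1.png

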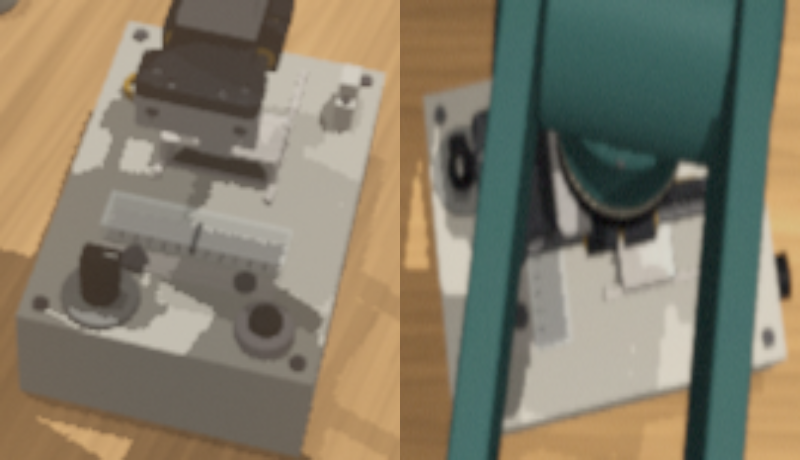

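The view shows the gripper over the shutter with nothing disturbed. A wide grey part hides the tips, so I'll check by projection where the tip and body should appear.

```bash
python3 -c "
from h import *
q=np.load('pose.npy');c=CAL['side'];f=240/np.tan(np.radians(c['vfov']/2))
for n,(x,y,z) in {'tipL':(8,10,112),'tipR':(-8,10,112),'bodyL':(37,85,209),'bodyR':(-37,85,209),'ridge':(0,-27,124)}.items():
    p=np.linalg.inv(c['T'])@[*toW((x,y),q),z/1e3,1]; u=f*p[0]/p[2]+c['cx'];v=f*p[1]/p[2]+c['cy']; print(n,((u-285)*2.963).round(),((v-175)*2.968).round())
"
```

```text
tipL 199.0 162.0
tipR 225.0 167.0
bodyL 125.0 134.0
bodyR 258.0 162.0
ridge 227.0 109.0
```

>>> carry_out --increments '[[255, [0, 2, 2], 0], [255, [0, 4, 0], 0], [255, [0, 4, 0], 0], [255, [0, 6, 0], 0], [255, [0, 6, 0], 0], [255, [0, 6, 0], 0], [255, [0, 6, 0], 0], [255, [0, 6, 0], 0]]'

```text
time: 3.3
tool_pos: [0.5449, -0.0588, 0.1227]
ee_rot: [3.142, -0.001, 0.181]
wrist_force: [-0.7, 2.7, 2.7]
width: 0.0006
finger_force: 1.5
```

```bash
python3 st.py
```

```text
t 3.3 panel xy [  0.18 -42.51] tip above lid 28.73 yaw-err deg -0.01 [ 3.142e+00 -1.000e-03  1.810e-01] F panel [-0.15  2.8 ] 2.69 w 0.000639805484767512
```

>>> carry_out --increments '[[255, [0, 6, 0], 0], [255, [0, 6, 0], 0], [255, [0, 6, 0], 0], [255, [0, 4, 0], 0], [255, [0, 2, 0], 0], [255, [0, 2, 0], 0], [255, [0, 2, 0], 0]]'

```text
time: 4.0
tool_pos: [0.5497, -0.0859, 0.1224]
ee_rot: [3.142, 0.0, 0.182]
wrist_force: [1.0, 2.4, 1.7]
width: 0.0007
finger_force: 1.3
```

>>> carry_out --increments '[[255, [0, 1, 0], 0], [255, [0, 1, 0], 0]]'

```text
time: 4.2
tool_pos: [0.55, -0.0878, 0.1224]
ee_rot: [-3.142, -0.0, 0.182]
wrist_force: [-0.5, 3.2, 1.3]
width: 0.0006
finger_force: 1.8
```

```bash
python3 st.py
```

```text
t 4.2 panel xy [ 3.000e-02 -7.197e+01] tip above lid 28.4 yaw-err deg 0.0 [-3.142 -0.     0.182] F panel [0.06 3.29] 1.33 w 0.0006100879225163459
```

>>> carry_out --increments '[[255, [0, 1, 0], 0], [255, [0, 1, 0], 0]]'

```text
time: 4.4
tool_pos: [0.55, -0.0879, 0.1224]
ee_rot: [-3.138, 0.0, 0.182]
wrist_force: [-0.4, 8.8, 3.5]
width: 0.0002
finger_force: 4.3
```

>>> carry_out --increments '[[255, [0, 1, 0], 0], [255, [0, 1, 0], 0]]'

```text
time: 4.6
tool_pos: [0.55, -0.088, 0.1225]
ee_rot: [-3.134, 0.0, 0.183]
wrist_force: [-1.8, 12.9, 3.3]
width: 0.0001
finger_force: 6.4
```

```bash
python3 st.py
```

```text
t 4.6 panel xy [ 1.000e-02 -7.219e+01] tip above lid 28.46 yaw-err deg 0.09 [-3.134  0.     0.183] F panel [ 0.6  12.99] 3.27 w 0.00010773838558932356
```

>>> carry_out --increments '[[255, [0, -8, 0], 0], [255, [-4, -22, 0], 0], [255, [-4, -22, 0], 0], [255, [0, -3, 3], 0], [255, [0, 0, 3], 0], [255, [0, 0, 0], 0], [255, [0, 0, 0], 0]]'

```text
time: 5.3
tool_pos: [0.533, -0.0402, 0.1161]
ee_rot: [3.141, 0.001, 0.18]
wrist_force: [-0.1, 0.1, 1.0]
width: 0.0005
finger_force: 0.0
```

```bash
python3 st.py
```

```text
t 5.3 panel xy [ -8.08 -22.05] tip above lid 22.08 yaw-err deg -0.07 [3.141e+00 1.000e-03 1.800e-01] F panel [-0.03  0.14] 1.03 w 0.0004981364978906141
```

>>> carry_out --increments '[[255, [3, -2, 2], 0], [255, [0, 0, 2], 0], [255, [0, 0, 1], 0], [255, [0, 0, 0], 0]]'

```text
time: 5.7
tool_pos: [0.5354, -0.0367, 0.1112]
ee_rot: [-3.142, 0.001, 0.181]
wrist_force: [0.3, 0.1, -0.7]
width: 0.0005
finger_force: 0.0
```

>>> carry_out --increments '[[255, [0, 0, 1], 0], [255, [0, 0, 0], 0]]'

```text
time: 5.9
tool_pos: [0.5354, -0.0367, 0.1104]
ee_rot: [3.142, 0.0, 0.182]
wrist_force: [-0.5, -0.2, 0.4]
width: 0.0004
finger_force: 0.0
```

>>> carry_out --increments '[[255, [0, 0, 1], 0], [255, [0, 0, 0], 0]]'

```text
time: 6.1
tool_pos: [0.5354, -0.0366, 0.1094]
ee_rot: [3.142, 0.0, 0.182]
wrist_force: [-0.7, -0.9, 0.6]
width: 0.0006
finger_force: 0.0
```

>>> carry_out --increments '[[255, [0, 0, 1], 0], [255, [0, 0, 0], 0]]'

```text
time: 6.3
tool_pos: [0.5354, -0.0366, 0.1083]
ee_rot: [3.142, 0.0, 0.182]
wrist_force: [0.2, 0.4, -0.4]
width: 0.0006
finger_force: 0.0
```

>>> carry_out --increments '[[255, [0, 0, 1], 0], [255, [0, 0, 0], 0]]'

```text
time: 6.5
tool_pos: [0.5354, -0.0366, 0.1073]
ee_rot: [-3.142, 0.0, 0.182]
wrist_force: [0.5, 0.8, -0.3]
width: 0.0007
finger_force: 0.0
```

>>> carry_out --increments '[[255, [0, 0, 1], 0], [255, [0, 0, 0], 0]]'

```text
time: 6.7
tool_pos: [0.5354, -0.0366, 0.1063]
ee_rot: [-3.142, 0.0, 0.182]
wrist_force: [0.6, -0.0, -0.1]
width: 0.0005
finger_force: 0.0
```

>>> carry_out --increments '[[255, [0, 0, 1], 0], [255, [0, 0, 0], 0]]'

```text
time: 6.9
tool_pos: [0.5355, -0.0366, 0.1053]
ee_rot: [3.142, 0.0, 0.182]
wrist_force: [-0.1, 0.1, -1.1]
width: 0.0006
finger_force: 0.0
```

>>> carry_out --increments '[[255, [0, 0, 1], 0], [255, [0, 0, 0], 0]]'

```text
time: 7.1
tool_pos: [0.5356, -0.0367, 0.1048]
ee_rot: [3.141, -0.0, 0.182]
wrist_force: [-0.5, 0.6, 1.7]
width: 0.0003
finger_force: 1.0
```

>>> carry_out --increments '[[255, [0, 0, 1], 0], [255, [0, 0, 0], 0]]'

```text
time: 7.3
tool_pos: [0.5356, -0.0367, 0.1042]
ee_rot: [3.141, -0.001, 0.182]
wrist_force: [-2.4, -0.8, 4.3]
width: 0.0005
finger_force: 2.4
```

>>> carry_out --increments '[[255, [0, 0, 0.5], 0], [255, [0, 0, 0], 0]]'

```text
time: 7.5
tool_pos: [0.5357, -0.0367, 0.1039]
ee_rot: [3.141, -0.001, 0.182]
wrist_force: [-2.5, 0.8, 5.4]
width: 0.0002
finger_force: 3.0
```

>>> carry_out --increments '[[255, [0, 0, 1], 0], [255, [1, 0, 0], 0], [255, [2, 0, 0], 0], [255, [2, 0, 0], 0]]'

```text
time: 7.9
tool_pos: [0.5409, -0.0357, 0.1035]
ee_rot: [3.141, -0.002, 0.182]
wrist_force: [-2.4, 0.9, 7.7]
width: 0.0004
finger_force: 3.8
```

>>> carry_out --increments '[[255, [2, 0, 0], 0], [255, [2, 0, 0], 0]]'

```text
time: 8.1
tool_pos: [0.5449, -0.035, 0.1035]
ee_rot: [3.141, -0.002, 0.182]
wrist_force: [-2.6, -0.1, 8.1]
width: 0.0005
finger_force: 3.9
```

```bash
python3 st.py
```

```text
t 8.1 panel xy [  4.52 -19.07] tip above lid 9.54 yaw-err deg -0.0 [ 3.141e+00 -2.000e-03  1.820e-01] F panel [-2.55  0.36] 8.14 w 0.0004977818074948722
```

>>> carry_out --increments '[[255, [2, 0, 0], 0], [255, [2, 0, 0], 0], [255, [0, 0, 0], 0]]'

```text
time: 8.4
tool_pos: [0.5491, -0.0342, 0.1035]
ee_rot: [3.141, -0.002, 0.182]
wrist_force: [-1.7, 1.2, 7.1]
width: 0.0008
finger_force: 3.7
```

>>> carry_out --increments '[[255, [0, 0, -4], 0], [255, [0, 0, -4], 0], [255, [-9, -1, 0], 0], [255, [-9, 0, 0], 0], [255, [0, 0, 4], 0], [255, [0, 0, 0], 0]]'

```text
time: 9.0
tool_pos: [0.5295, -0.0366, 0.1051]
ee_rot: [-3.141, 0.001, 0.181]
wrist_force: [0.2, -0.4, 1.1]
width: 0.0005
finger_force: 0.2
```

```bash
python3 st.py; python3 -c "
from h import *
cv2.imwrite('pics/side1.png',robot.snapshot('side'))
b=cv2.imread('pics/side1.png')[175:330,285:420]
cv2.imwrite('pics/e1.png',cv2.resize(b,None,fx=3.85,fy=3.85,interpolation=cv2.INTER_CUBIC))"
```

```text
t 9.0 panel xy [-10.91 -17.91] tip above lid 11.1 yaw-err deg -0.02 [-3.141e+00  1.000e-03  1.810e-01] F panel [ 0.08 -0.46] 1.11 w 0.0004927975705855567
```

View pics/e1.png

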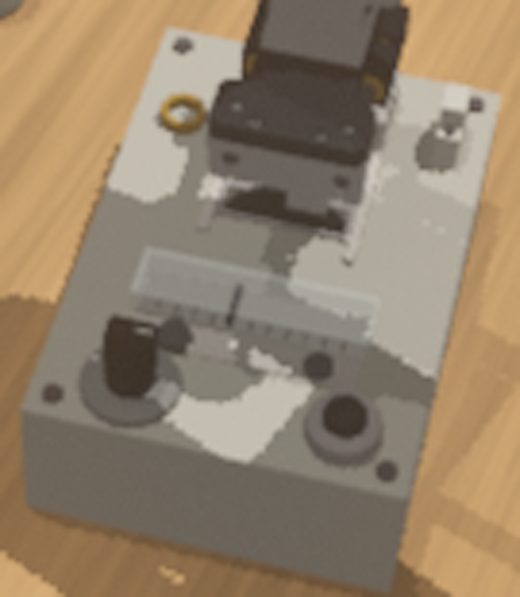

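The pointer is now at crop (234,304), moved about 10 mm toward the arrow at (175,335). Everything else is in place. Next is stroke 2.

>>> carry_out --increments '[[255, [1, 2, -1], 0], [255, [0, 0, 2], 0], [255, [0, 0, 2], 0], [255, [0, 0, 1], 0], [255, [1, 0, 0], 0], [255, [2, 0, 0], 0]]'

```text
time: 9.65
tool_pos: [0.5351, -0.0381, 0.1037]
ee_rot: [3.14, -0.001, 0.181]
wrist_force: [-2.4, -0.4, 7.4]
width: 0.0007
finger_force: 3.5
```

>>> carry_out --increments '[[255, [2, 0, 0], 0], [255, [2, 0, 0], 0], [255, [2, 0, 0], 0], [255, [2, 0, 0], 0]]'

```text
time: 10.05
tool_pos: [0.5431, -0.0366, 0.1037]
ee_rot: [3.14, -0.001, 0.182]
wrist_force: [-1.9, -0.8, 7.0]
width: 0.0003
finger_force: 3.5
```

```bash
python3 st.py
```

```text
t 10.05 panel xy [  2.46 -20.35] tip above lid 9.71 yaw-err deg -0.0 [ 3.14e+00 -1.00e-03  1.82e-01] F panel [-2.06 -0.45] 6.97 w 0.00031911955109307306
```

Finish stroke 2, lift clear of the wheel, and measure.

>>> carry_out --increments '[[255, [2, 0, 0], 0], [255, [2, 0, 0], 0], [255, [2, 0, 0], 0], [255, [0, 0, 0], 0], [255, [0, 0, -4], 0], [255, [0, 0, -4], 0], [255, [-8, 0, 0], 0], [255, [-8, 0, 0], 0]]'

```text
time: 10.85
tool_pos: [0.5319, -0.0382, 0.1095]
ee_rot: [-3.141, 0.001, 0.182]
wrist_force: [0.2, 0.2, -0.4]
width: 0.0004
finger_force: 0.0
```

```bash
cat > ptr.py <<'E'
from h import *
import sys
q=np.load("pose.npy")
def centroid(n,img,xy,z,half=(9,12),guess=None):
    # dark centroid (grey-weighted) in rows across the pointer's panel-x, sampled by rays
    pass
def profile(img,n,y,z,xs):
    c=CAL[n];f=240/np.tan(np.radians(c["vfov"]/2));Ti=np.linalg.inv(c["T"]);uv=[]
    for x in xs:
        p=Ti@[*toW((x,y),q),z/1e3,1];uv.append((f*p[0]/p[2]+c["cx"],f*p[1]/p[2]+c["cy"]))
    uv=np.float32(uv);g=cv2.cvtColor(img,cv2.COLOR_BGR2GRAY)
    return cv2.remap(g,uv[:,0].reshape(1,-1),uv[:,1].reshape(1,-1),cv2.INTER_LINEAR)[0].astype(float)
xs=np.arange(-50,50.1,.5)
def dark(n,img,ys,z,lo,hi,w=5):
    s=np.mean([profile(img,n,y,z,xs) for y in ys],0); s=cv2.medianBlur(np.float32(s).reshape(1,-1),5)[0] if 0 else s
    base=np.array([np.median(s[max(0,i-24):i+25]) for i in range(len(s))])
    d=base-s; m=(xs>=lo)&(xs<=hi); k=xs[m][np.argmax(d[m])]
    mm=abs(xs-k)<=w; wt=np.clip(d[mm],0,None)
    return round(float((wt*xs[mm]).sum()/wt.sum()),2),round(float(d[m].max()),1)
def report(n,img,tag):
    print(tag,n,"ptr",[dark(n,img,[42,46,50],z,-45,45) for z in(81,84)],"arrow",dark(n,img,[68,70,72],84,20,45,9),"tip",dark(n,img,[64,65],84,20,45,7),"round",dark(n,img,[69,71,73],84,-48,-25,9))
if __name__=="__main__":
    for n in("top","side"): report(n,cv2.imread(f"pics/{n}0.png"),"start")
    report("side",cv2.imread("pics/side1.png"),"s1")
    im=robot.snapshot("side");cv2.imwrite(f"pics/{sys.argv[1]}.png",im);report("side",im,"now")
E
sed -i '/^def centroid/,/pass/d' ptr.py
python3 st.py; python3 ptr.py side2
```

```text
t 10.85 panel xy [ -8.83 -19.87] tip above lid 15.5 yaw-err deg 0.0 [-3.141e+00  1.000e-03  1.820e-01] F panel [0.21 0.17] -0.42 w 0.000407575476695149
start top ptr [(-0.06, 41.0), (-0.5, 41.3)] arrow (31.68, 41.7) tip (31.7, 62.0) round (-36.51, 47.0)
start side ptr [(1.54, 37.7), (1.15, 39.7)] arrow (32.75, 3.7) tip (34.12, 12.0) round (-34.4, 23.0)
s1 side ptr [(11.14, 41.3), (10.69, 45.0)] arrow (33.34, 3.0) tip (34.14, 31.0) round (-34.73, 15.3)
now side ptr [(23.36, 47.7), (22.84, 47.0)] arrow (33.63, 4.0) tip (34.08, 31.5) round (-34.64, 14.7)
```

>>> carry_out --increments '[[255, [0, 0, 2], 0], [255, [0, 0, 2], 0], [255, [0, 0, 2], 0], [255, [0, 0, 2], 0], [255, [0, 0, 0], 0]]'

```text
time: 11.4
tool_pos: [0.5332, -0.0382, 0.1035]
ee_rot: [3.141, -0.001, 0.182]
wrist_force: [-2.6, 0.3, 7.5]
width: 0.0006
finger_force: 3.7
```

```bash
python3 st.py
```

```text
t 11.4 panel xy [ -7.56 -20.07] tip above lid 9.5 yaw-err deg -0.0 [ 3.141e+00 -1.000e-03  1.820e-01] F panel [-2.5   0.78] 7.54 w 0.000558568648194493
```

>>> carry_out --increments '[[255, [2, 0, 0], 0], [255, [2, 0, 0], 0], [255, [2, 0, 0], 0], [255, [2, 0, 0], 0], [255, [2, 0, 0], 0], [255, [2, 0, 0], 0], [255, [1, 0, 0], 0], [255, [0, 0, 0], 0]]'

```text
time: 12.2
tool_pos: [0.5463, -0.0357, 0.1037]
ee_rot: [3.141, -0.002, 0.182]
wrist_force: [-1.8, -0.1, 7.5]
width: 0.0006
finger_force: 3.5
```

```bash
python3 st.py; python3 ptr.py side3|tail -1
```

```text
t 12.2 panel xy [  5.77 -20.03] tip above lid 9.69 yaw-err deg 0.01 [ 3.141e+00 -2.000e-03  1.820e-01] F panel [-1.8   0.21] 7.46 w 0.0006005850155794057
now side ptr [(33.14, 42.7), (32.64, 42.0)] arrow (33.61, 4.0) tip (34.08, 31.5) round (-34.71, 15.7)
```

>>> carry_out --increments '[[255, [0, 0, -4], 0], [255, [0, 0, -10], 0], [255, [0, 0, -40], 0], [255, [0, 0, -30], 0], [255, [-20, 45, 0], 0], [255, [-20, 45, 0], 0], [255, [-20, 45, 0], 0], [255, [-20, 45, 0], 0]]'

```text
time: 13.05
tool_pos: [0.4989, -0.2288, 0.1864]
ee_rot: [3.141, -0.001, 0.182]
wrist_force: [0.8, 0.1, -0.4]
width: 0.0003
finger_force: 0.0
```

>>> carry_out --increments '[[255, [-20, 45, 0], 0], [255, [-20, 45, 0], 0], [255, [0, 0, 0], 0], [255, [0, 0, 0], 0]]'

```text
time: 13.45
tool_pos: [0.4758, -0.3239, 0.1857]
ee_rot: [-3.14, 0.0, 0.179]
wrist_force: [0.6, -0.6, 0.2]
width: 0.0004
finger_force: 0.0
```

```bash
python3 st.py; python3 ptr.py side4|tail -1;python3 -c "
from ptr import *
im=robot.snapshot('top');cv2.imwrite('pics/top4.png',im);report('top',im,'now')
a=im[195:320,260:427]
cv2.imwrite('pics/f1.png',cv2.resize(a,None,fx=4.75,fy=4.75,interpolation=cv2.INTER_CUBIC))"
```

```text
t 13.45 panel xy [-115.63 -290.72] tip above lid 91.68 yaw-err deg -0.15 [-3.14   0.     0.179] F panel [ 0.53 -0.66] 0.21 w 0.00035622778678794646
now side ptr [(33.2, 38.3), (32.8, 39.7)] arrow (33.01, 4.3) tip (33.9, 13.0) round (-34.39, 23.7)
now top ptr [(31.7, 45.0), (31.13, 45.0)] arrow (31.73, 42.0) tip (31.61, 65.0) round (-36.48, 47.7)
```

View pics/f1.png

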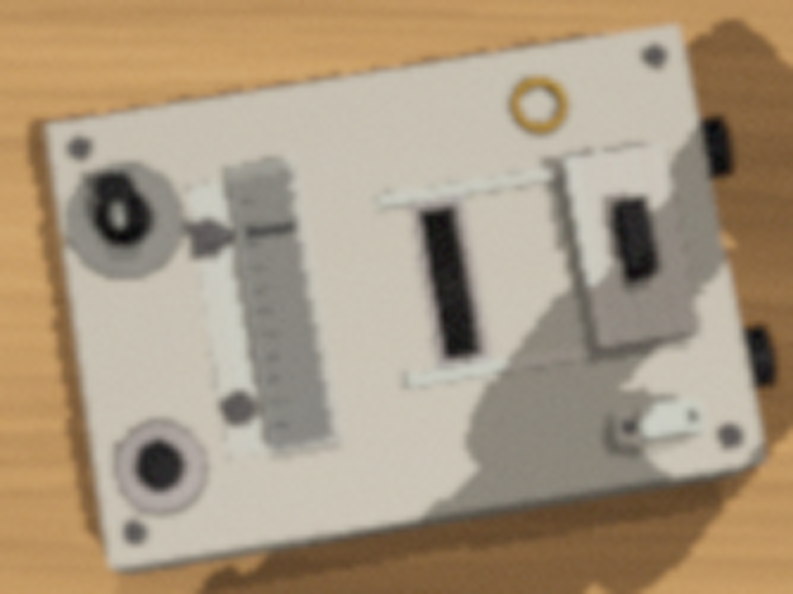

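The pointer, at crop (272,229), lines up with the arrow tip at (233,238) allowing for the panel's tilt. Measured difference is about -0.3 mm, averaged over both views. The shutter is fully open and the wheel is exposed. Now I'll close the shutter.

>>> carry_out --increments '[[255, [23, -34, 0], 0], [255, [23, -35, 0], 0], [255, [23, -35, 0], 0], [255, [23, -35, 0], 0], [255, [23, -35, 0], 0], [255, [0, 0, 0], 0], [255, [0, 0, 0], 0]]'

```text
time: 14.25
tool_pos: [0.5582, -0.1288, 0.1862]
ee_rot: [3.141, 0.0, 0.186]
wrist_force: [-0.6, -1.1, 0.4]
width: 0.0007
finger_force: 0.0
```

```bash
python3 st.py
```

```text
t 14.25 panel xy [   0.65 -113.7 ] tip above lid 92.2 yaw-err deg 0.26 [3.141 0.    0.186] F panel [-0.8  -0.97] 0.42 w 0.0006846360743560161
```

>>> carry_out --increments '[[255, [0, 3, 5], 0], [255, [0, 0, 20], 0], [255, [0, 0, 20], 0], [255, [0, 0, 14], 0], [255, [0, 0, 4], 0], [255, [0, 0, 0], 0]]'

```text
time: 14.85
tool_pos: [0.5579, -0.1347, 0.1222]
ee_rot: [-3.141, 0.001, 0.18]
wrist_force: [0.1, 0.1, -0.3]
width: 0.0005
finger_force: 0.0
```

>>> carry_out --increments '[[255, [0, -3, 0], 0], [255, [0, -3, 0], 0], [255, [0, -4, 0], 0], [255, [0, -6, 0], 0], [255, [0, -6, 0], 0]]'

```text
time: 15.35
tool_pos: [0.5551, -0.1129, 0.124]
ee_rot: [3.139, -0.002, 0.181]
wrist_force: [0.7, -2.9, 1.9]
width: 0.0008
finger_force: 1.5
```

```bash
python3 st.py
```

```text
t 15.35 panel xy [  0.49 -97.5 ] tip above lid 30.0 yaw-err deg -0.02 [ 3.139e+00 -2.000e-03  1.810e-01] F panel [ 0.15 -2.93] 1.87 w 0.0007584139183589849
```

>>> carry_out --increments '[[255, [0, -6, 0], 0], [255, [0, -6, 0], 0], [255, [0, -6, 0], 0], [255, [0, -6, 0], 0], [255, [0, -6, 0], 0], [255, [0, -6, 0], 0], [255, [0, -6, 0], 0], [255, [0, -6, 0], 0]]'

```text
time: 16.15
tool_pos: [0.5458, -0.0647, 0.123]
ee_rot: [3.141, -0.0, 0.182]
wrist_force: [1.1, -3.0, 2.6]
width: 0.0004
finger_force: 1.5
```

>>> carry_out --increments '[[255, [0, -3, 0], 0], [255, [0, -2, 0], 0], [255, [0, -2, 0], 0], [255, [0, -1, 0], 0]]'

```text
time: 16.55
tool_pos: [0.5444, -0.0572, 0.1229]
ee_rot: [-3.142, 0.0, 0.182]
wrist_force: [2.3, -2.5, 2.3]
width: 0.0005
finger_force: 1.3
```

>>> carry_out --increments '[[255, [0, -1, 0], 0], [255, [0, -1, 0], 0]]'

```text
time: 16.75
tool_pos: [0.544, -0.0555, 0.1229]
ee_rot: [3.142, 0.0, 0.181]
wrist_force: [1.3, -2.3, 1.9]
width: 0.0006
finger_force: 1.3
```

```bash
python3 st.py
```

```text
t 16.75 panel xy [ -0.04 -39.04] tip above lid 28.89 yaw-err deg -0.02 [3.142 0.    0.181] F panel [ 0.81 -2.53] 1.87 w 0.0005933097649747395
```

>>> carry_out --increments '[[255, [0, -1, 0], 0], [255, [0, -1, 0], 0]]'

```text
time: 16.95
tool_pos: [0.5439, -0.0548, 0.1229]
ee_rot: [3.138, 0.0, 0.181]
wrist_force: [2.3, -7.7, 1.1]
width: 0.0004
finger_force: 3.7
```

>>> carry_out --increments '[[255, [0, -1, 0], 0], [255, [0, -1, 0], 0]]'

```text
time: 17.15
tool_pos: [0.5439, -0.0547, 0.123]
ee_rot: [3.135, -0.0, 0.18]
wrist_force: [3.3, -11.2, -0.1]
width: 0.0004
finger_force: 5.8
```

Hard against the stop. I'll back off, lift, retreat and check.

>>> carry_out --increments '[[255, [0, 8, 0], 0], [255, [0, 2, -20], 0], [255, [0, 0, -45], 0], [255, [-20, 45, 0], 0], [255, [-20, 45, 0], 0], [255, [-20, 45, 0], 0], [255, [-20, 45, 0], 0], [255, [-20, 45, 0], 0]]'

```text
time: 17.95
tool_pos: [0.4864, -0.3009, 0.1871]
ee_rot: [-3.138, 0.0, 0.182]
wrist_force: [0.6, -0.1, 0.3]
width: 0.0004
finger_force: 0.0
```

>>> carry_out --increments '[[255, [-10, 25, 0], 0], [255, [0, 0, 0], 0], [255, [0, 0, 0], 0]]'

```text
time: 18.25
tool_pos: [0.4817, -0.3261, 0.1869]
ee_rot: [-3.138, 0.0, 0.181]
wrist_force: [-1.3, 0.5, -1.0]
width: 0.0007
finger_force: 0.0
```

```bash
python3 st.py; python3 ptr.py side5|tail -1;python3 -c "
from ptr import *
im=robot.snapshot('top');cv2.imwrite('pics/top5.png',im);report('top',im,'now')
a=im[195:320,260:427]
cv2.imwrite('pics/g1.png',cv2.resize(a,None,fx=4.75,fy=4.75,interpolation=cv2.INTER_CUBIC))"
```

```text
t 18.25 panel xy [-110.2  -294.01] tip above lid 92.93 yaw-err deg -0.05 [-3.138  0.     0.181] F panel [-1.19  0.72] -0.99 w 0.0007262061145316611
now side ptr [(33.21, 39.0), (32.79, 40.3)] arrow (32.84, 4.3) tip (34.07, 14.0) round (-34.41, 24.0)
now top ptr [(31.64, 45.3), (31.08, 45.3)] arrow (31.72, 41.3) tip (31.6, 62.0) round (-36.5, 47.0)
```

View pics/g1.png

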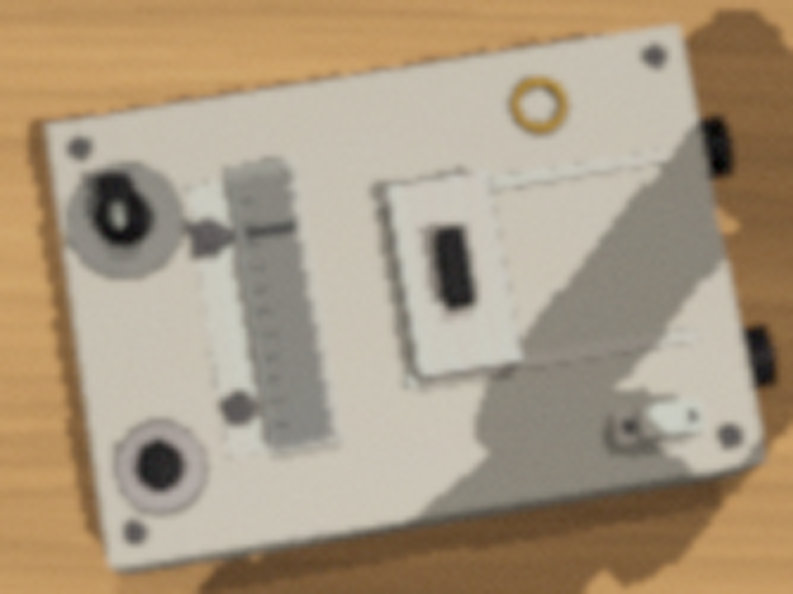

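The shutter is fully shut, with the ridge at crop (453,267). The pointer at (272,229) is still in line with the arrow. The nut, terminal and button are as they were, so I'm handing in.

```bash
python3 -c "
from bench import robot
print(robot.close_job())"
```

```text
the job is handed in; nothing more can be done
None
```

The job is handed in: I opened the shutter to its stop, rolled the wheel at about 8 N until the pointer was in line with the arrow tab (measured within about 0.5 mm), checked it after lifting off, and shut the shutter to its stop, with the push button and the loose things on the lid unmoved in the last picture.

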